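# Clamp a pipe in a ratchet vise

### The job

Lay the white pipe flat on the bed of the blue vise, between its jaws and along them, roughly centred, and let go of it. Then close the vise with its ratchet lever, swinging the lever to and fro between its two stop posts until the pipe is clamped square against the fixed jaw and has pushed the sprung pad at least half-way in; then let go of the lever. Do not push the jaw along by hand, and leave the oil bottle standing.

Things in the scene. Friction and masses are not known exactly. Their poses are not given: they have to be found in the camera images.
- pipe_mid (a point): Centre of a loose off-white plastic pipe, 217 mm long, 34 mm wide and 35 mm high over its coupling, about 0.11 kg, lying on the table at first. Its length is the y axis; z is up. It does not roll. The point is half-way along and half-way up (17.5 mm above what it lies on).
- vise: Fixed blue ratchet vise, base 120 mm (x) by 256 mm (y), origin under the base's middle, on the table; z up. The jaws close along its y, so a clamped pipe lies along its x and sticks out at both sides. Bed top at z = 18 mm. The lever (top at z = 70 mm) points to -x; two stop posts, 72 mm high, stand 70 mm from the ratchet axis.
- fixed_jaw (a point): Middle of the foot of the fixed jaw's inner face, on the bed: y = +101 mm of the vise, z = 18 mm; axes as the vise. The face is 54 mm wide (x from -27 to +27 mm) and its top is at z = 50 mm. As found, the gap from here to the pad on the moving jaw is 89 to 96 mm.
- ratchet_axis (a point): Upright axis on which the lever and its toothed wheel turn, y = -85 mm of the vise, 60 mm above the table. Swinging the lever to + drives the jaw 18 mm per rad (after a free lash of up to 0.35 rad, one tooth), needing 4 to 6 N at the grip; swinging back only clicks over the teeth and the jaw stays. Use nearly the whole swing; about four are needed.
- jaw: Moving jaw of the vise, top at z = 49 mm. Origin: middle of its thickness, 18.5 mm above the table; the free face of its sprung pad stands 34 mm before it (+y of the vise) while the pad is not pressed. As found, the origin is at y = -29 to -22 mm of the vise; its travel ends at +46.5 mm.
- pad (a joint): How far the sprung pad on the moving jaw is pushed back into it, m: 0 = free, 0.015 = fully in. Spring about 0.9 N per mm with 2 N of preload. Half-way in is 0.0075.
- lever (a joint): Angle of the ratchet lever, rad: 0 = pointing to the vise's -x; positive = swung toward the jaws (+y), clockwise from above, the driving direction. Stops at -0.733 and +0.733. Starts anywhere between.
- lever_grip (a point): Middle of the black upright round grip at the lever's end: 22 mm thick, usable from 24 mm below to 22 mm above this point, 130 mm from the ratchet's axis and 96 mm above the table. It moves with the lever and may be pinched from above.
- oil_bottle: Loose small yellow dropper bottle with red spout, 38 mm across, 104 mm high, standing on the table to the left; origin at the centre of its underside, z its upright axis. A bystander.

How it is judged:
By the outcome, as a careful person would: the job done as asked, in the order asked, and still so for the second after the job is handed in, with the robot touching nothing.
It also fails if it takes over 72 s, if anything falls off the work surface, if the arm or the gripper's body presses on something with over 40 N, if the wrist force passes 120 N, or if a joint passes its speed limit or range.

### The arm

A 6-joint arm with a two-finger parallel gripper is mounted at the origin on a cart in front of the work surface, level with it; the furniture and walls round the work are solid. World frame = base frame: x ahead of the robot, y to its left, z up, the work surface at z = 0. Lengths are in mm, angles in rad, forces in N, time in s.
With the tool pointing down it reaches from about 275 to 750 mm from the base axis. Payload 10.2 kg.
Tool frame: the origin (TCP) lies between the finger pads; the fingertips stand 11 mm ahead of it and the grasp point (between the pads) lies 8 mm behind it; z points along the fingers, y is the line along which they close (so a half turn about z gives the same grasp; the last joint's range is limited). The gripper opens to 85 mm and grips with 20 to 120 N. Pads are 22 mm wide; open, the fingers measure 114 mm over their backs; the gripper's body (76 mm by 85 mm) begins 54 mm behind the grasp point. The pads swing forward as they close: fully open they stand 13 mm farther back than shut.
Start: joints at [0.922, 0.313, 1.498, -0, 1.331, -0.223], TCP at [216.864, 478.123, 242.294] pointing down, gripper open.
Joint ranges: [-2.94, 2.94], [-0.97, 2.17], [0.19, 2.56], [-1.23, 4.37], [0.02, 3.11], [-2.88, 2.88]. Speed limits (rad/s): [2.39, 2.39, 3.01, 3.14, 3.14, 3.14].

### API

Orientations are given as a unit quaternion [w, x, y, z].
In Python, from rig import sense, eyes, finish_job gives the robot as it stands.
- The arm moves only by the shell command python3 -m jog 'ROWS' [FORCE]. ROWS is JSON, a list of rows, each a list of 7 numbers: the shift along the tool's x, y, z in m, then the turn, a rotation vector about the tool's x, y, z in rad, then the finger opening in m, from 0 to 0.0854. In form: [[dx, dy, dz, rx, ry, rz, gripper], ...]. A call has 1 to 5 rows; each row shifts and turns the commanded pose from where the row before left it, along the tool's axes as they then stand; what a row does not reach is not made up. A row lasts 1/10 s, in which the tool goes at most 50 mm and 8.59 degrees, less where a joint would pass 70% of its speed; a pose out of reach is approached as far as the arm can. A call is refused whole if a number of a shift passes 0.05 or a number of a turn 0.15, either way. A call with a gripper value outside its range is refused whole. The fingers move at their own pace and stop on an object; FORCE is the grip in N (left out, the last holds). Time passes only in rows, so rows that do not move let the fingers close. It gives the time, the measured TCP pose, the force, the opening and the grip force at its end, in the units of the state.
- sense(): the state, without advancing time (a new reading comes with each control period).
- eyes.capture(name): name is "scene" or "top"; returns the picture (400x640x3 uint8, red, green, blue); there is no depth.
- eyes.calibration(name): a dict with "fx", "fy", "cx", "cy" (pixels), "cam_to_world" (4x4, takes a point from camera to world coordinates). Camera axes: x right, y down, z forward; pixel columns grow to the right and rows downward; lengths in mm; the calibration is good to about 2 mm. A picture is of the moment at which its call begins. calibration takes no time and is no camera call.
- finish_job(): hands the job in; it is judged then, once.
The state is a dict: "time_s": time; "joints": joint angles; "dq": joint speeds; "tau": joint torques, N m; "eef_pos": TCP position; "ee_rot": TCP orientation; "force": force on the tool from outside, world axes, zero at the start; "wrist_torque": the same for the moment, N m; "grip_width": opening from 0.0 (shut) to 1.0 (fully open); "grip_force": force on a finger pad.
Only numpy, scipy, OpenCV 4.12 (cv2) and the standard library are available. Lean on these libraries where they do the work, as an engineer would, in place of code of your own. Each camera call takes 0.05 s, during which the arm holds its last target. There are 200 camera calls.

## Working session

There is one attempt and no reset: what is moved stays moved. The work goes in short steps, Python scripts to look and compute and a shell command to move; the robot and the scene stay as the last step left them, time stands still between calls to the robot, and variables do not carry over. Pictures are saved under pics/ and viewed, at most 10 in all, crops included, and the job is handed in when it is done.

```bash
mkdir -p pics; ls
python3 - <<'E'
from rig import sense,eyes
import cv2
for n in("scene","top"):
    cv2.imwrite(f"pics/{n}0.png",eyes.capture(n)[:,:,::-1]); c=eyes.calibration(n); print(n,{k:(v if k!='cam_to_world' else [list(map(lambda t:round(float(t),3),r)) for r in v]) for k,v in c.items()})
s=sense();print(s)
E
```

```text
pics
scene {'fx': 485.78985119942587, 'fy': 485.78985119942587, 'cx': 313.9431309928249, 'cy': 206.4003770360193, 'cam_to_world': [[0.797, -0.369, 0.478, -16.374], [-0.604, -0.469, 0.644, -727.219], [-0.013, -0.802, -0.597, 816.215], [0.0, 0.0, 0.0, 1.0]]}
top {'fx': 364.6876040325453, 'fy': 364.6876040325453, 'cx': 319.6023321455205, 'cy': 199.64192928735986, 'cam_to_world': [[0.006, -0.985, 0.174, 413.869], [-1.0, -0.002, 0.026, 57.637], [-0.025, -0.174, -0.984, 940.331], [0.0, 0.0, 0.0, 1.0]]}
{'time_s': 0.1, 'joints': array([ 9.21575735e-01,  3.13387091e-01,  1.49836697e+00, -5.03836175e-05,
        1.33100455e+00, -2.23425130e-01]), 'dq': array([-0.00095527, -0.00114183, -0.00084222,  0.00077834,  0.00091495,
        0.00175429]), 'tau': array([ 3.34771488e-03, -4.12900472e+01, -2.60141122e+01, -1.12258554e-04,
        3.06962058e-03, -2.39069880e-05]), 'eef_pos': array([216.74448908, 477.92486383, 241.79365186]), 'ee_rot': array([-2.24197400e-04,  2.11287194e-01,  9.77423849e-01, -5.38700985e-04]), 'force': array([-0.12560723, -0.23401436, -0.57485742]), 'wrist_torque': array([ 0.05078528, -0.01882679, -0.04390741]), 'grip_force': 0.0, 'grip_width': 0.9991074393857228}
```

View pics/scene0.png

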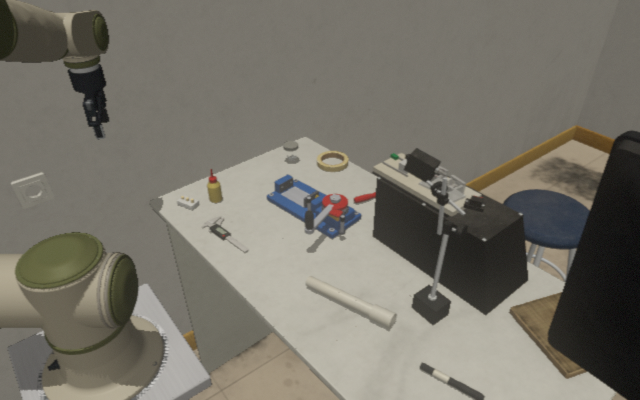

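View pics/top0.png

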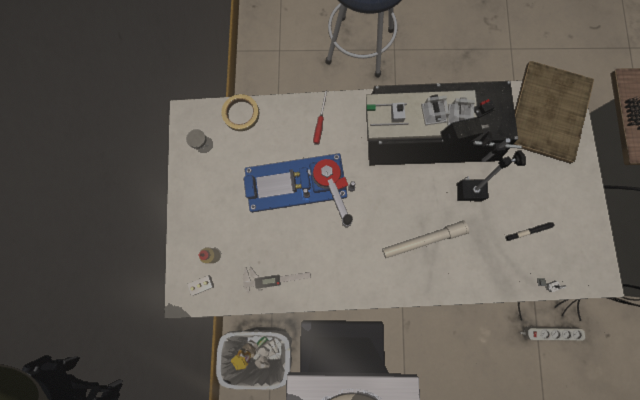

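Top view: vise about (245-347, 155-212), with its +y to image left (world +y). Lever axis is near (327,172) and the grip near (347,220), so the lever is swung negative. Pipe runs from (385,253) to (468,228), with the coupling to the right. Bottle at (208,256).

```bash
cat > h.py <<'E'
import numpy as np,cv2
from rig import sense,eyes
from scipy.spatial.transform import Rotation as R
def ray(n,px,z):
    c=eyes.calibration(n);T=np.array(c["cam_to_world"])
    d=T[:3,:3]@np.array([(px[0]-c["cx"])/c["fx"],(px[1]-c["cy"])/c["fy"],1.]);o=T[:3,3]
    return (o+d*(z-o[2])/d[2])[:2]
def hsv(im): return cv2.cvtColor(im,cv2.COLOR_RGB2HSV)
def big(m):
    cs,_=cv2.findContours(m,cv2.RETR_EXTERNAL,cv2.CHAIN_APPROX_NONE);return max(cs,key=cv2.contourArea)
def st():
    s=sense();M=R.from_quat(np.roll(s["ee_rot"],-1)).as_matrix()
    return s,np.array(s["eef_pos"]),M
def go(xyz,yaw):
    """shift (tool axes, mm) and turn about tool z to bring tool y to world heading yaw, tool z down"""
    s,p,M=st()
    d=M.T@(np.array(xyz)-p)
    y=np.array([np.cos(yaw),np.sin(yaw),0]); 
    if y@M[:,1]<0:y=-y
    z=np.array([0,0,-1.]);G=np.c_[np.cross(y,z),y,z]
    print("t",s["time_s"],"shift",d.round(1),"turn",R.from_matrix(M.T@G).as_rotvec().round(3),"tool x,y",M[:2,0].round(3),M[:2,1].round(3),"j6",s["joints"][5].round(2))
E
python3 - <<'E'
from h import *
im=cv2.imread("pics/top0.png")[:,:,::-1]
im=np.ascontiguousarray(im)
h=hsv(im)
a=cv2.resize(im[140:232,235:365],None,fx=6,fy=6,interpolation=cv2.INTER_CUBIC)
cv2.imwrite("pics/z1.png",a[:,:,::-1])
b=cv2.inRange(h,(100,110,40),(125,255,255));c=big(b)
r=cv2.minAreaRect(c);print("blue",r,[ray("top",p,15).round() for p in cv2.boxPoints(r)])
g=cv2.cvtColor(im,cv2.COLOR_RGB2GRAY)
print(g[225:256:3,425:431:5].T, h[238,425],h[215,425],h[265,425])
E
```

```text
blue ((289.7310791015625, 175.46351623535156), (28.1772403717041, 91.86195373535156), 81.02737426757812) [array([660., 286.]), array([699.,  47.]), array([624.,  36.]), array([586., 271.])]
[[142 142 144 103 139 162 143 131 136 138 138]
 [147 147 149 118 155 156 119 146 142 140 139]] [ 17  37 157] [ 19  27 151] [ 19  27 150]
```

View pics/z1.png

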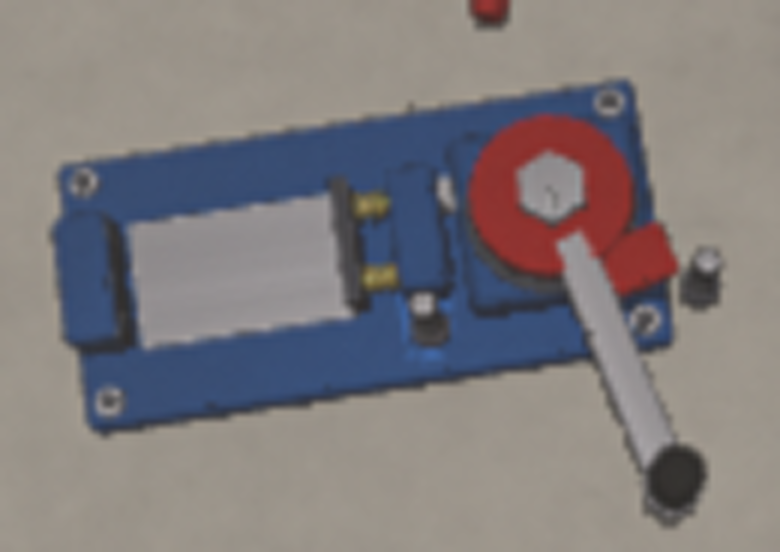

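Zoom (6×, offset 235,140): base bolts at (82,182), (610,101), (645,320), (109,401); hex at (551,187); grip top at (676,475); stop posts near (424,300) and (707,258); fixed jaw at left with its inner face foot near x=135; pad at x≈345.

Run:
```python
from h import *
f=lambda p:(p[0]/6+235-.4,p[1]/6+140-.4)
B=np.array([ray("top",f(p),16) for p in [(82,182),(610,101),(645,320),(109,401)]]);print(B.round())
c=B.mean(0);v=(B[0]+B[3]-B[1]-B[2]);yaw=np.arctan2(v[1],v[0])-np.pi/2
w=(B[0]+B[1]-B[2]-B[3]);print("centre",c.round(1),"yaw",yaw,np.arctan2(w[1],w[0]))
Y=np.array([-np.sin(yaw),np.cos(yaw)]);X=np.array([Y[1],-Y[0]])
print("ax",(c-85*Y).round(),"hex",ray("top",f((551,187)),78).round())
g=ray("top",f((676,475)),118);a=c-85*Y;d=g-a;print("grip",g.round(),np.hypot(*d),"lever",np.arctan2(d@Y,-d@X))
for n,p in(("fixed foot",(133,283)),("bed R end",(345,272))):
  q=ray("top",f(p),18)-c;print(n,q@X,q@Y)
im=np.ascontiguousarray(cv2.imread("pics/top0.png")[:,:,::-1]);h=cv2.GaussianBlur(hsv(im),(3,3),0).astype(int)
m=((h[:,:,1]>31)&(h[:,:,2]>140)).astype(np.uint8);m[:215]=0;m[270:]=0;m[:,:375]=0;m[:,485:]=0
m=cv2.morphologyEx(m,cv2.MORPH_OPEN,np.ones((3,3)))
r=cv2.minAreaRect(big(m));print(r);P=np.array([ray("top",p,20) for p in cv2.boxPoints(r)]);print(P.round(),P.mean(0))
cv2.imwrite("pics/m.png",np.hstack([m[215:270,375:485]*255,cv2.cvtColor(im,7)[215:270,375:485]]).repeat(3,0).repeat(3,1))
```

```text
[[656. 269.]
 [693.  39.]
 [595.  24.]
 [559. 254.]]
centre [626.  146.4] yaw 0.15548073287204422 0.15527795248750875
ax [639.  62.] hex [638.  64.]
grip [516.  16.] 131.98970928602748 lever -0.20388743353044864
fixed foot 0.2955325227934497 99.76246614753529
bed R end -9.0425225397094 8.239050422235064
((416.4486083984375, 242.84230041503906), (6.567646026611328, 66.7157974243164), 71.96571350097656)
[[ 450.  -79.]
 [ 502. -239.]
 [ 486. -243.]
 [ 434.  -84.]] [ 467.96307909 -161.06623859]
```

View pics/m.png

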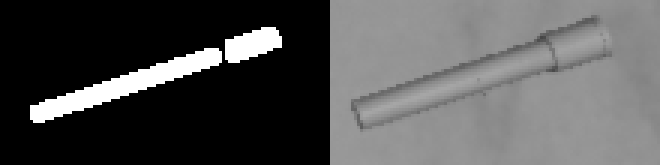

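Mask/gray crop (3×, offset 375,215): pipe ends are near (29,114) and (278,36); the coupling covers x 222-278.

Run:
```python
from h import *
f=lambda p:(p[0]/3+375,p[1]/3+215)
a,b=ray("top",f((29,114)),17),ray("top",f((278,36)),17);m=(a+b)/2;d=b-a
print(a.round(),b.round(),"len",np.hypot(*d),"mid",m.round(1),"dir",np.arctan2(d[1],d[0]))
u=d/np.hypot(*d)
for p,q in(((85,88),(95,110)),((150,65),(157,88)),((236,36),(242,65))):
  print("width",np.hypot(*(ray("top",f(p),17)-ray("top",f(q),17))))
ya=np.arctan2(d[1],d[0])+np.pi/2
print("yaw close",ya)
go([*m,200],ya)
```

```text
[442. -82.] [ 508. -291.] len 219.43362570782173 mid [ 475.4 -186.4] dir -1.2660678858205192
width 19.69225533643543
width 19.72559524208997
width 24.503536950742802
yaw close 0.30472844097437735
t 0.1 shift [-509.9 -498.1   42.3] turn [-0.001  0.     0.84 ] tool x,y [-0.911  0.413] [0.413 0.911] j6 -0.22
```

```bash
python3 -m jog '[[0,0,0,0,0,0.14,0.0854],[0,0,0,0,0,0.14,0.0854],[0,0,0,0,0,0.14,0.0854],[0,0,0,0,0,0.14,0.0854],[0,0,0,0,0,0.14,0.0854]]'
python3 -m jog '[[0,0,0,0,0,0.14,0.0854],[-0.0395,0.0026,0,0,0,0,0.0854],[-0.0395,0.0026,0,0,0,0,0.0854],[-0.0395,0.0026,0,0,0,0,0.0854],[-0.0395,0.0026,0,0,0,0,0.0854]]'
python3 -m jog '[[-0.0395,0.0026,0,0,0,0,0.0854],[-0.0395,0.0026,0,0,0,0,0.0854],[-0.0395,0.0026,0,0,0,0,0.0854],[-0.0395,0.0026,0,0,0,0,0.0854],[-0.0395,0.0026,0,0,0,0,0.0854]]'
python3 -m jog '[[-0.0395,0.0026,0,0,0,0,0.0854],[-0.0395,0.0026,0,0,0,0,0.0854],[-0.0395,0.0026,0,0,0,0,0.0854],[-0.0395,0.0026,0,0,0,0,0.0854],[-0.0395,0.0026,0,0,0,0,0.0854]]'
python3 -m jog '[[-0.0395,0.0026,0,0,0,0,0.0854],[-0.0395,0.0026,0,0,0,0,0.0854],[-0.0395,0.0026,0,0,0,0,0.0854],[-0.0395,0.0026,0,0,0,0,0.0854],[0,0,0,0,0,0,0.0854]]'
python3 - <<'E'
from h import *
go([475.4,-186.4,24],.305)
E
```

```text
time_s: 0.6
eef_pos: [216.8, 478.0, 242.0]
ee_rot: [-0.0, 0.536, 0.844, -0.0]
force: [0.3, -0.5, -0.6]
grip_width: 1.0
grip_force: 0.0
time_s: 1.1
eef_pos: [274.3, 329.1, 242.0]
ee_rot: [-0.0, 0.591, 0.806, -0.0]
force: [0.6, 0.1, 0.2]
grip_width: 1.0
grip_force: 0.0
time_s: 1.6
eef_pos: [346.1, 144.5, 242.2]
ee_rot: [-0.0, 0.591, 0.806, -0.0]
force: [-0.2, 1.1, 0.3]
grip_width: 1.002
grip_force: 0.0
time_s: 2.1
eef_pos: [417.8, -40.1, 242.2]
ee_rot: [-0.0, 0.592, 0.806, 0.0]
force: [1.3, 0.6, 0.7]
grip_width: 0.999
grip_force: 0.0
time_s: 2.6
eef_pos: [475.6, -189.5, 241.3]
ee_rot: [-0.0, 0.593, 0.805, -0.0]
force: [-1.0, -0.0, 0.1]
grip_width: 1.003
grip_force: 0.0
t 2.6 shift [  3.    0.9 217.3] turn [-0.001 -0.    -0.003] tool x,y [-0.297  0.955] [0.955 0.297] j6 -0.91
```

```bash
python3 -m jog '[[0.003,0.001,0.04,0,0,0,0.0854],[0,0,0.04,0,0,0,0.0854],[0,0,0.04,0,0,0,0.0854],[0,0,0.04,0,0,0,0.0854],[0,0,0.03,0,0,0,0.0854]]'
python3 -m jog '[[0,0,0.02,0,0,0,0.0854],[0,0,0.014,0,0,0,0.0854],[0,0,0,0,0,0,0.0854],[0,0,0,0,0,0,0.01],[0,0,0,0,0,0,0.01]]' 40
python3 -m jog '[[0,0,0,0,0,0,0.01],[0,0,0,0,0,0,0.01],[0,0,0,0,0,0,0.01],[0,0,0,0,0,0,0.01],[0,0,0,0,0,0,0.01]]' 40
python3 - <<'E'
from h import *
cv2.imwrite("pics/s1.png",cv2.resize(eyes.capture("scene")[200:360,260:460],None,fx=3.5,fy=3.5)[:,:,::-1])
E
```

```text
time_s: 3.1
eef_pos: [474.1, -181.6, 50.1]
ee_rot: [-0.001, 0.591, 0.806, -0.0]
force: [-0.2, -0.6, 0.5]
grip_width: 0.997
grip_force: 0.0
time_s: 3.6
eef_pos: [475.5, -182.9, 19.3]
ee_rot: [0.001, 0.591, 0.806, 0.0]
force: [0.0, 0.5, 0.2]
grip_width: 0.691
grip_force: 0.0
time_s: 4.1
eef_pos: [475.5, -183.1, 19.2]
ee_rot: [0.001, 0.591, 0.806, 0.0]
force: [-0.7, 1.3, 5.5]
grip_width: 0.393
grip_force: 40.8
```

View pics/s1.png

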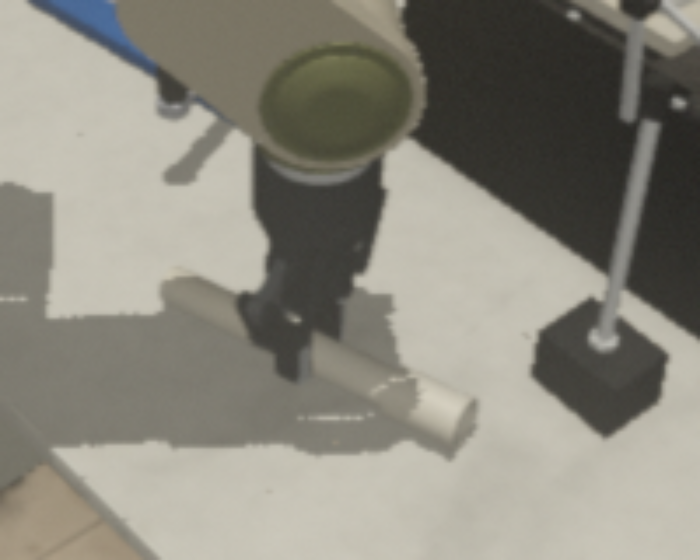

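Pipe is held near its middle (opening 33.5 mm, 41 N). Next: lift, carry it clear, and turn it.

```bash
python3 -m jog '[[0,0,-0.03,0,0,0,0.01],[0,0,-0.04,0,0,0,0.01],[0,0,-0.04,0,0,0,0.01],[0,0,-0.04,0,0,0,0.01],[0.02,0,-0.03,0,0,0,0.01]]' 50
python3 -m jog '[[0.035,0,0,0,0,0,0.01],[0.035,0,0,0,0,0,0.01],[0.035,0,0,0,0,0,0.01],[0.035,0,0,0,0,0,0.01],[0.035,0,0,0,0,0,0.01]]'
python3 -m jog '[[0,0,0,0,0,-0.142,0.01],[0,0,0,0,0,-0.142,0.01],[0,0,0,0,0,-0.142,0.01],[0,0,0,0,0,-0.142,0.01],[0,0,0,0,0,-0.142,0.01]]'
python3 -m jog '[[0,0,0,0,0,-0.142,0.01],[0,0,0,0,0,-0.142,0.01],[0,0,0,0,0,-0.142,0.01],[0,0,0,0,0,-0.142,0.01],[0,0,0,0,0,-0.142,0.01]]'
python3 - <<'E'
from h import *
go([614.2,202.2,120],1.7263)
E
```

```text
time_s: 4.65
eef_pos: [469.5, -164.9, 200.9]
ee_rot: [0.002, 0.592, 0.806, -0.0]
force: [-0.4, 0.3, -1.8]
grip_width: 0.392
grip_force: 51.1
time_s: 5.15
eef_pos: [415.7, 4.4, 198.4]
ee_rot: [0.0, 0.592, 0.806, 0.0]
force: [-0.0, 0.2, -0.8]
grip_width: 0.39
grip_force: 51.1
time_s: 5.65
eef_pos: [416.3, 3.2, 198.4]
ee_rot: [-0.0, 0.272, 0.962, -0.0]
force: [0.3, -0.8, -1.9]
grip_width: 0.396
grip_force: 50.9
time_s: 6.15
eef_pos: [416.3, 3.2, 198.4]
ee_rot: [-0.0, -0.08, 0.997, 0.0]
force: [1.0, -0.4, -1.6]
grip_width: 0.389
grip_force: 50.9
t 6.15 shift [-227.1  164.9   78.4] turn [ 0.    -0.     0.004] tool x,y [-0.987 -0.159] [-0.159  0.987] j6 -2.01
```

```bash
python3 -m jog '[[-0.0227,0.0165,0,0,0,0.004,0.01],[-0.0227,0.0165,0,0,0,0,0.01],[-0.0227,0.0165,0,0,0,0,0.01],[-0.0227,0.0165,0,0,0,0,0.01],[-0.0227,0.0165,0,0,0,0,0.01]]'
python3 -m jog '[[-0.0227,0.0165,0,0,0,0,0.01],[-0.0227,0.0165,0,0,0,0,0.01],[-0.0227,0.0165,0,0,0,0,0.01],[-0.0227,0.0165,0,0,0,0,0.01],[-0.0227,0.0165,0,0,0,0,0.01]]'
python3 -m jog '[[0,0,0.03,0,0,0,0.01],[0,0,0.03,0,0,0,0.01],[0,0,0.02,0,0,0,0.01],[0,0,0,0,0,0,0.01]]'
python3 - <<'E'
from h import *
go([614.2,202.2,37],1.7263)
for n,(a,b,c,d) in dict(top=(120,230,220,360),scene=(140,260,220,400)).items():
  im=eyes.capture(n)[a:b,c:d]
  cv2.imwrite(f"pics/{n}2.png",cv2.resize(im,None,fx=4,fy=4,interpolation=2)[:,:,::-1])
a=cv2.imread("pics/top2.png");b=cv2.imread("pics/scene2.png");b=cv2.resize(b,(560,373));a=cv2.resize(a[:,:],(260,204)) if 0 else a
E
```

```text
time_s: 6.65
eef_pos: [516.8, 102.7, 198.3]
ee_rot: [-0.0, -0.075, 0.997, -0.0]
force: [0.5, -0.6, -1.4]
grip_width: 0.394
grip_force: 51.0
time_s: 7.15
eef_pos: [616.6, 201.2, 198.1]
ee_rot: [-0.0, -0.075, 0.997, -0.0]
force: [0.6, 0.7, -1.0]
grip_width: 0.394
grip_force: 51.0
time_s: 7.55
eef_pos: [614.6, 200.1, 115.1]
ee_rot: [-0.003, -0.075, 0.997, -0.0]
force: [-0.8, 1.1, -1.2]
grip_width: 0.395
grip_force: 51.0
t 7.55 shift [-0.4  2.1 78.1] turn [ 0.    -0.006 -0.005] tool x,y [-0.989 -0.15 ] [-0.15   0.989] j6 -1.59
```

View pics/scene2.png

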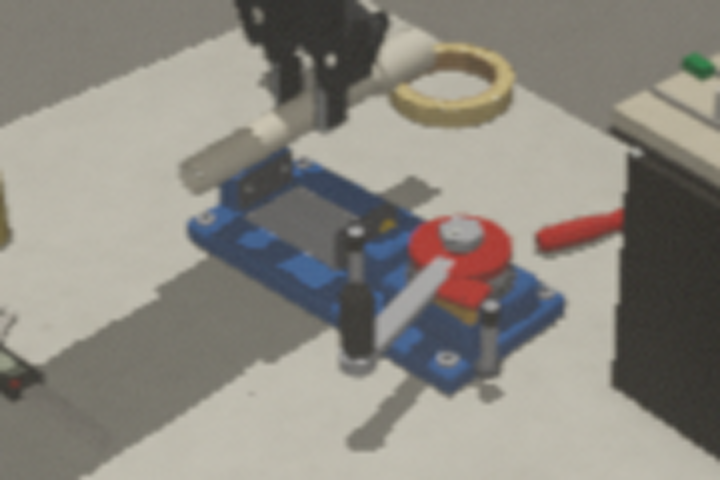

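The pipe is held level above the vise (crop from (185,175) to (430,55)), lined up across the bed between the jaws, with the coupling at the far side. Lowering onto the bed.

```bash
python3 -m jog '[[0,0.002,0.02,0,0,-0.003,0.01],[0,0,0.02,0,0,0,0.01],[0,0,0.016,0,0,0,0.01],[0,0,0.01,0,0,0,0.01],[0,0,0,0,0,0,0.01]]'
python3 -m jog '[[0,0,0.004,0,0,0,0.01],[0,0,0.004,0,0,0,0.01],[0,0,0.002,0,0,0,0.01],[0,0,0,0,0,0,0.01]]'
python3 - <<'E'
from h import *
go([614.2,202.2,37],1.7263)
cv2.imwrite("pics/scene3.png",cv2.resize(eyes.capture("scene")[130:260,240:400],None,fx=4,fy=4,interpolation=2)[:,:,::-1])
E
```

```text
time_s: 8.15
eef_pos: [615.8, 202.3, 52.3]
ee_rot: [-0.0, -0.076, 0.997, -0.0]
force: [0.0, 1.1, -2.0]
grip_width: 0.392
grip_force: 51.1
time_s: 8.55
eef_pos: [615.8, 202.3, 42.3]
ee_rot: [-0.0, -0.077, 0.997, 0.0]
force: [-0.6, -0.1, -1.9]
grip_width: 0.393
grip_force: 51.1
t 8.55 shift [1.6 0.1 5.3] turn [ 0.    -0.    -0.002] tool x,y [-0.988 -0.153] [-0.153  0.988] j6 -1.59
```

View pics/scene3.png

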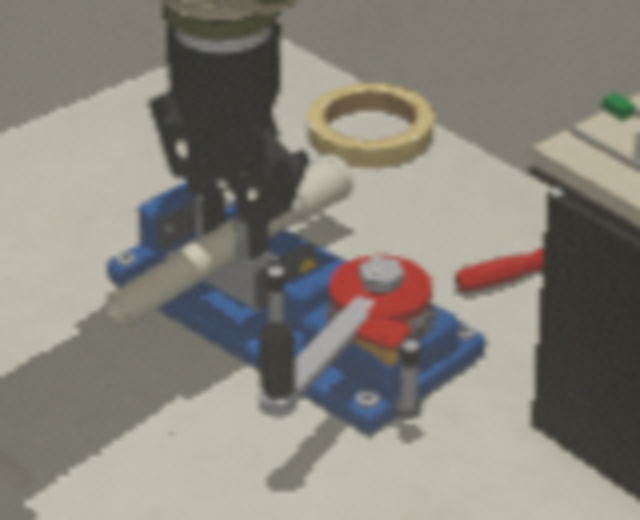

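Pipe sits between the jaws with both fingers clear of them. Lowering the last millimetres.

```bash
python3 -m jog '[[0.001,0,0.002,0,0,0,0.01],[0,0,0.002,0,0,0,0.01],[0,0,0.001,0,0,0,0.01],[0,0,0,0,0,0,0.01]]'
python3 -m jog '[[0,0,0,0,0,0,0.045],[0,0,0,0,0,0,0.045],[0,0,0,0,0,0,0.045],[0,0,0,0,0,0,0.045]]'
python3 -m jog '[[0,0,-0.02,0,0,0,0.045],[0,0,-0.03,0,0,0,0.045],[0,0,-0.03,0,0,0,0.045],[0,0,-0.04,0,0,0,0.045],[0,0,-0.04,0,0,0,0.045]]'
python3 - <<'E'
from h import *
yaw=.1554;th=-.204
a=np.array([639.1,62.4]);X=np.array([np.cos(yaw),np.sin(yaw)]);Y=np.array([-X[1],X[0]])
g=a+130*(-np.cos(th)*X+np.sin(th)*Y);print(g)
go([*g,200],yaw+np.pi/2)
E
```

```text
time_s: 9.0
eef_pos: [614.9, 202.2, 37.3]
ee_rot: [0.0, -0.077, 0.997, 0.0]
force: [-0.4, 0.8, -1.0]
grip_width: 0.393
grip_force: 51.1
time_s: 9.4
eef_pos: [614.9, 202.2, 37.4]
ee_rot: [0.0, -0.077, 0.997, 0.0]
force: [0.2, -0.6, -0.5]
grip_width: 0.523
grip_force: 0.0
time_s: 9.9
eef_pos: [614.6, 202.1, 198.7]
ee_rot: [-0.0, -0.076, 0.997, -0.0]
force: [-0.4, 0.1, -0.0]
grip_width: 0.522
grip_force: 0.0
[517.40595743  16.67735787]
t 9.9 shift [ 124.4 -168.4   -1.2] turn [ 0.    -0.    -0.002] tool x,y [-0.988 -0.153] [-0.153  0.988] j6 -1.59
```

```bash
python3 -m jog '[[0.0208,-0.0281,0,0,0,0,0.0854],[0.0208,-0.0281,0,0,0,0,0.0854],[0.0208,-0.0281,0,0,0,0,0.0854],[0.0208,-0.0281,0,0,0,0,0.0854],[0.0208,-0.0281,0,0,0,0,0.0854]]'
python3 -m jog '[[0.0208,-0.0281,0,0,0,0,0.0854],[0,0,0,0,0,-0.1,0.0854],[0,0,0,0,0,-0.104,0.0854],[0,0,0,0,0,0,0.0854]]'
python3 - <<'E'
from h import *
go([517.4,16.7,92],.1554+np.pi/2+.204)
cv2.imwrite("pics/scene4.png",cv2.resize(eyes.capture("scene")[110:260,220:410],None,fx=4,fy=4,interpolation=2)[:,:,::-1])
E
```

```text
time_s: 10.4
eef_pos: [532.7, 46.3, 197.4]
ee_rot: [0.0, -0.077, 0.997, -0.0]
force: [0.8, 0.1, 0.1]
grip_width: 0.999
grip_force: 0.0
time_s: 10.8
eef_pos: [517.3, 16.3, 197.5]
ee_rot: [0.0, -0.178, 0.984, -0.0]
force: [0.4, 0.1, 0.0]
grip_width: 0.996
grip_force: 0.0
t 10.8 shift [ -0.2   0.4 105.5] turn [-0.     0.    -0.002] tool x,y [-0.937 -0.35 ] [-0.35   0.937] j6 -2.12
```

View pics/scene4.png

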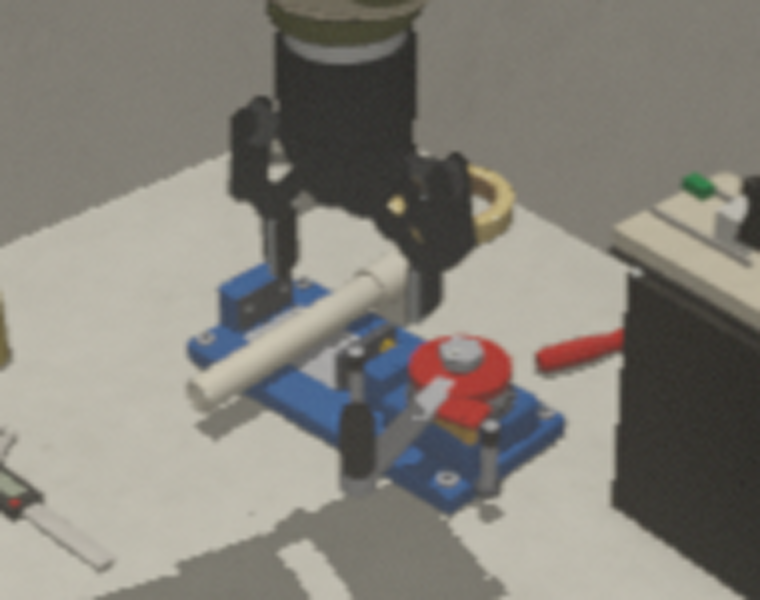

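The pipe lies on the bed along the jaws, between the pad and the fixed jaw. The gripper is above the black grip (crop 357,440). Lowering to pinch it.

```bash
python3 -m jog '[[0,0,0.03,0,0,0,0.0854],[0,0,0.03,0,0,0,0.0854],[0,0,0.03,0,0,0,0.0854],[0,0,0.016,0,0,0,0.0854],[0,0,0,0,0,0,0.0854]]' 40
python3 -m jog '[[0,0,0,0,0,0,0.01],[0,0,0,0,0,0,0.01],[0,0,0,0,0,0,0.01],[0,0,0,0,0,0,0.01],[0,0,0,0,0,0,0.01]]' 40
python3 -m jog '[[0,0,0,0,0,0,0.01],[0,0,0,0,0,0,0.01],[0,0,0,0,0,0,0.01],[0,0,0,0,0,0,0.01]]' 40
cat >> h.py <<'E'
def lev():
    s,p,M=st();yaw=.1554;X=np.array([np.cos(yaw),np.sin(yaw)]);Y=np.array([-X[1],X[0]]);d=p[:2]-np.array([639.1,62.4])
    F=np.array(s["force"]);print("th",np.arctan2(d@Y,-d@X).round(3),"r",np.hypot(*d).round(1),"Ftool",(M.T@F).round(1),"j6",s["joints"][5].round(2),"headoff",(np.arctan2(M[1,1],M[0,1])-yaw-np.pi/2).round(3),"t",s["time_s"])
E
python3 -c "from h import *;lev()"
```

```text
time_s: 11.35
eef_pos: [516.2, 16.9, 89.4]
ee_rot: [-0.002, -0.177, 0.984, 0.001]
force: [0.2, 1.2, 0.1]
grip_width: 1.002
grip_force: 0.0
time_s: 11.85
eef_pos: [517.5, 16.4, 91.9]
ee_rot: [0.0, -0.178, 0.984, -0.0]
force: [-0.6, -1.4, 3.8]
grip_width: 0.244
grip_force: 38.9
time_s: 12.25
eef_pos: [517.5, 16.4, 91.9]
ee_rot: [0.0, -0.178, 0.984, -0.0]
force: [-1.2, 0.0, 6.2]
grip_width: 0.245
grip_force: 38.9
th -0.206 r 130.0 Ftool [ 1.1  0.4 -6.2] j6 -2.12 headoff 0.202 t 12.25
```

```bash
python3 -m jog '[[-0.00065,0.013,0,0,0,0.1,0.01],[-0.00065,0.013,0,0,0,0.1,0.01],[-0.00065,0.013,0,0,0,0.1,0.01],[-0.00065,0.013,0,0,0,0.1,0.01],[-0.00065,0.013,0,0,0,0.1,0.01]]'
python3 -c "from h import *;lev()"
python3 -m jog '[[-0.00065,0.013,0,0,0,0.1,0.01],[-0.00065,0.013,0,0,0,0.1,0.01],[-0.00065,0.013,0,0,0,0.1,0.01],[-0.00065,0.013,0,0,0,0.1,0.01],[0,0,0,0,0,0,0.01]]'
python3 -c "from h import *;lev()"
```

```text
time_s: 12.75
eef_pos: [509.6, 80.6, 91.9]
ee_rot: [-0.001, 0.073, 0.997, -0.001]
force: [-6.1, -4.2, 8.9]
grip_width: 0.244
grip_force: 39.4
th 0.295 r 130.7 Ftool [ 5.5 -5.1 -8.8] j6 -1.49 headoff -0.302 t 12.75
time_s: 13.25
eef_pos: [527.1, 130.5, 91.9]
ee_rot: [-0.001, 0.269, 0.963, -0.0]
force: [-10.7, 0.7, 12.3]
grip_width: 0.248
grip_force: 39.8
th 0.701 r 131.1 Ftool [  9.6  -5.  -12.3] j6 -1.0 headoff -0.701 t 13.25
```

```bash
python3 -m jog '[[-0.0022,-0.01814,0,0,0,-0.14,0.01],[-0.00127,-0.01814,0,0,0,-0.14,0.01],[-0.00127,-0.01814,0,0,0,-0.14,0.01],[-0.00127,-0.01814,0,0,0,-0.14,0.01],[-0.00127,-0.01814,0,0,0,-0.14,0.01]]'
python3 -c "from h import *;lev()"
python3 -m jog '[[-0.00127,-0.01814,0,0,0,-0.14,0.01],[-0.00127,-0.01814,0,0,0,-0.14,0.01],[-0.00127,-0.01814,0,0,0,-0.14,0.01],[-0.00127,-0.01814,0,0,0,-0.14,0.01],[-0.00127,-0.01814,0,0,0,-0.14,0.01]]'
python3 -c "from h import *;lev()"
```

```text
time_s: 13.75
eef_pos: [510.8, 41.4, 91.9]
ee_rot: [-0.0, -0.082, 0.997, 0.0]
force: [0.7, 5.2, 4.8]
grip_width: 0.246
grip_force: 39.2
th -0.007 r 130.0 Ftool [-1.5  5.  -4.8] j6 -1.88 headoff 0.009 t 13.75
time_s: 14.25
eef_pos: [555.9, -36.3, 91.9]
ee_rot: [0.001, -0.418, 0.908, 0.0]
force: [7.4, 13.9, 1.8]
grip_width: 0.25
grip_force: 39.2
th -0.715 r 129.1 Ftool [-15.4   3.4  -1.8] j6 -2.71 headoff 0.707 t 14.25
```

```bash
python3 -m jog '[[-0.0015,0.013,0,0,0,0.1,0.01],[-0.00127,0.01814,0,0,0,0.14,0.01],[-0.00127,0.01814,0,0,0,0.14,0.01],[-0.00127,0.01814,0,0,0,0.14,0.01],[-0.00127,0.01814,0,0,0,0.14,0.01]]'
python3 -c "from h import *;lev()"
python3 -m jog '[[-0.00127,0.01814,0,0,0,0.14,0.01],[-0.00127,0.01814,0,0,0,0.14,0.01],[-0.00127,0.01814,0,0,0,0.14,0.01],[-0.00127,0.01814,0,0,0,0.14,0.01],[-0.00127,0.01814,0,0,0,0.14,0.01]]'
python3 -c "from h import *;lev()"
```

```text
time_s: 14.75
eef_pos: [511.4, 36.1, 91.9]
ee_rot: [-0.002, -0.095, 0.995, -0.001]
force: [-7.4, -7.8, 9.2]
grip_width: 0.25
grip_force: 41.4
th -0.048 r 130.3 Ftool [ 8.8 -6.3 -9.2] j6 -1.92 headoff 0.036 t 14.75
time_s: 15.25
eef_pos: [524.2, 125.7, 91.9]
ee_rot: [-0.003, 0.252, 0.968, -0.001]
force: [-13.0, -3.3, 13.7]
grip_width: 0.246
grip_force: 41.8
th 0.659 r 131.2 Ftool [  9.8  -9.3 -13.6] j6 -1.04 headoff -0.665 t 15.25
```

```bash
python3 -m jog '[[-0.00127,-0.01814,0,0,0,-0.14,0.01],[-0.00127,-0.01814,0,0,0,-0.14,0.01],[-0.00127,-0.01814,0,0,0,-0.14,0.01],[-0.0017,-0.01814,0,0,0,-0.14,0.01],[-0.0017,-0.01814,0,0,0,-0.14,0.01]]'
python3 -m jog '[[-0.0017,-0.01814,0,0,0,-0.14,0.01],[-0.0017,-0.01814,0,0,0,-0.14,0.01],[-0.0017,-0.01814,0,0,0,-0.14,0.01],[-0.00127,-0.01814,0,0,0,-0.14,0.01],[-0.0006,-0.0125,0,0,0,-0.095,0.01]]'
python3 -c "from h import *;lev()"
python3 -m jog '[[-0.001,0.01814,0,0,0,0.14,0.01],[-0.001,0.01814,0,0,0,0.14,0.01],[-0.001,0.01814,0,0,0,0.14,0.01],[-0.001,0.01814,0,0,0,0.14,0.01],[-0.001,0.01814,0,0,0,0.14,0.01]]'
python3 -m jog '[[-0.001,0.01814,0,0,0,0.14,0.01],[-0.001,0.01814,0,0,0,0.14,0.01],[-0.00127,0.01814,0,0,0,0.14,0.01],[-0.00127,0.01814,0,0,0,0.14,0.01],[-0.0013,0.01814,0,0,0,0.14,0.01]]'
python3 - <<'E'
from h import *
lev()
cv2.imwrite("pics/top5.png",cv2.resize(eyes.capture("top")[130:240,220:370],None,fx=4,fy=4,interpolation=2)[:,:,::-1])
cv2.imwrite("pics/scene5.png",cv2.resize(eyes.capture("scene")[130:260,240:400],None,fx=4,fy=4,interpolation=2)[:,:,::-1])
E
```

```text
time_s: 15.75
eef_pos: [511.6, 36.5, 91.8]
ee_rot: [-0.003, -0.102, 0.995, 0.0]
force: [-10.6, -0.3, 11.3]
grip_width: 0.249
grip_force: 41.6
time_s: 16.25
eef_pos: [557.0, -36.5, 91.9]
ee_rot: [-0.001, -0.415, 0.91, -0.0]
force: [-6.8, 5.5, 7.8]
grip_width: 0.245
grip_force: 41.8
th -0.723 r 128.6 Ftool [ 0.3  8.7 -7.8] j6 -2.7 headoff 0.702 t 16.25
time_s: 16.75
eef_pos: [511.0, 41.5, 91.8]
ee_rot: [-0.002, -0.073, 0.997, -0.001]
force: [-9.5, -7.9, 10.5]
grip_width: 0.244
grip_force: 42.4
time_s: 17.25
eef_pos: [527.6, 130.4, 91.8]
ee_rot: [-0.003, 0.274, 0.962, -0.001]
force: [-13.7, -3.5, 12.9]
grip_width: 0.249
grip_force: 42.8
th 0.703 r 130.6 Ftool [  9.9 -10.2 -12.9] j6 -0.99 headoff -0.71 t 17.25
```

View pics/scene5.png

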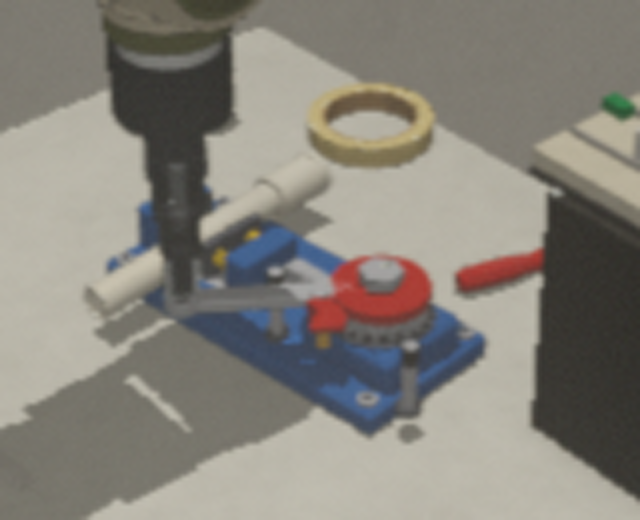

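Jaw has moved well along and the pipe is between pad and fixed jaw; the pad's brass pins are still visible (crop 220-255,240-255). Another swing.

```bash
python3 -m jog '[[-0.00127,-0.01814,0,0,0,-0.14,0.01],[-0.00127,-0.01814,0,0,0,-0.14,0.01],[-0.00127,-0.01814,0,0,0,-0.14,0.01],[-0.0015,-0.01814,0,0,0,-0.14,0.01],[-0.0015,-0.01814,0,0,0,-0.14,0.01]]'
python3 -m jog '[[-0.0015,-0.01814,0,0,0,-0.14,0.01],[-0.0015,-0.01814,0,0,0,-0.14,0.01],[-0.0015,-0.01814,0,0,0,-0.14,0.01],[-0.00127,-0.01814,0,0,0,-0.14,0.01],[-0.001,-0.01814,0,0,0,-0.14,0.01]]'
python3 -c "from h import *;lev()"
python3 -m jog '[[-0.001,0.01814,0,0,0,0.14,0.01],[-0.001,0.01814,0,0,0,0.14,0.01],[-0.001,0.01814,0,0,0,0.14,0.01],[-0.001,0.01814,0,0,0,0.14,0.01],[-0.001,0.01814,0,0,0,0.14,0.01]]'
python3 -c "from h import *;lev()"
python3 -m jog '[[-0.0012,0.013,0,0,0,0.1,0.01],[-0.00065,0.013,0,0,0,0.1,0.01],[0,0,0,0,0,0,0.01]]'
python3 - <<'E'
from h import *
lev()
cv2.imwrite("pics/top6.png",cv2.resize(eyes.capture("top")[130:240,220:370],None,fx=5,fy=5,interpolation=2)[:,:,::-1])
E
```

```text
time_s: 17.85
eef_pos: [510.9, 42.4, 91.7]
ee_rot: [-0.002, -0.08, 0.997, 0.001]
force: [-7.0, 5.3, 10.1]
grip_width: 0.242
grip_force: 42.4
time_s: 18.35
eef_pos: [556.7, -35.9, 91.7]
ee_rot: [0.001, -0.416, 0.909, 0.0]
force: [6.1, 13.5, 1.1]
grip_width: 0.247
grip_force: 41.5
th -0.718 r 128.3 Ftool [-14.2   4.3  -1.1] j6 -2.71 headoff 0.703 t 18.35
time_s: 18.85
eef_pos: [511.3, 41.0, 91.8]
ee_rot: [-0.001, -0.073, 0.997, -0.001]
force: [-2.5, -5.7, 5.1]
grip_width: 0.245
grip_force: 42.8
th -0.011 r 129.6 Ftool [ 3.3 -5.3 -5.1] j6 -1.86 headoff -0.009 t 18.85
time_s: 19.15
eef_pos: [509.4, 68.1, 91.7]
ee_rot: [-0.003, 0.025, 1.0, -0.001]
force: [-15.4, -5.5, 15.1]
grip_width: 0.243
grip_force: 43.6
th 0.199 r 129.8 Ftool [ 15.2  -6.2 -15. ] j6 -1.62 headoff -0.205 t 19.15
```

View pics/top6.png

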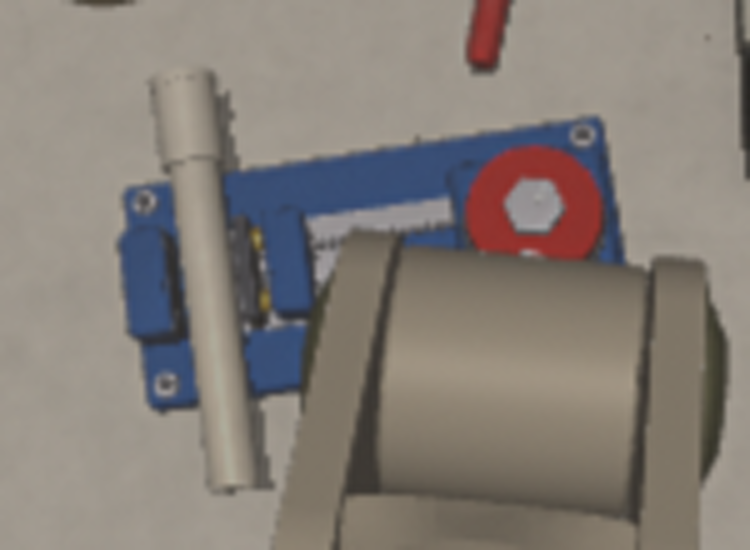

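Top view: pipe square beside the fixed jaw (crop 120-180 vs pipe 190-240); pad against the pipe, with brass pins still showing, so the pad is not yet pressed much. Finishing this swing.

```bash
python3 -m jog '[[-0.0,0.013,0,0,0,0.1,0.01],[-0.0004,0.013,0,0,0,0.1,0.01],[-0.00065,0.013,0,0,0,0.1,0.01],[0,0,0,0,0,0,0.01]]'
python3 -c "from h import *;lev()"
python3 -m jog '[[-0.0003,0.013,0,0,0,0.1,0.01],[-0.0003,0.013,0,0,0,0.1,0.01],[0,0,0,0,0,0,0.01]]'
python3 - <<'E'
from h import *
lev()
a=eyes.capture("top")[135:215,235:325];b=eyes.capture("scene")[150:240,255:345]
a=cv2.resize(a,None,fx=4.4,fy=5,interpolation=2);b=cv2.resize(b,(396,400),interpolation=2)
cv2.imwrite("pics/ts7.png",np.hstack([a,b])[:,:,::-1])
E
```

```text
time_s: 19.6
eef_pos: [516.5, 106.2, 91.7]
ee_rot: [-0.002, 0.174, 0.985, -0.001]
force: [-14.3, -5.5, 15.8]
grip_width: 0.246
grip_force: 43.7
th 0.498 r 130.2 Ftool [ 11.6 -10.1 -15.7] j6 -1.24 headoff -0.505 t 19.6
time_s: 19.9
eef_pos: [524.6, 124.7, 91.4]
ee_rot: [-0.005, 0.271, 0.963, -0.007]
force: [-32.7, -38.2, 27.5]
grip_width: 0.246
grip_force: 48.9
th 0.654 r 130.4 Ftool [  8.2 -50.1 -26.6] j6 -0.99 headoff -0.703 t 19.9
```

View pics/ts7.png

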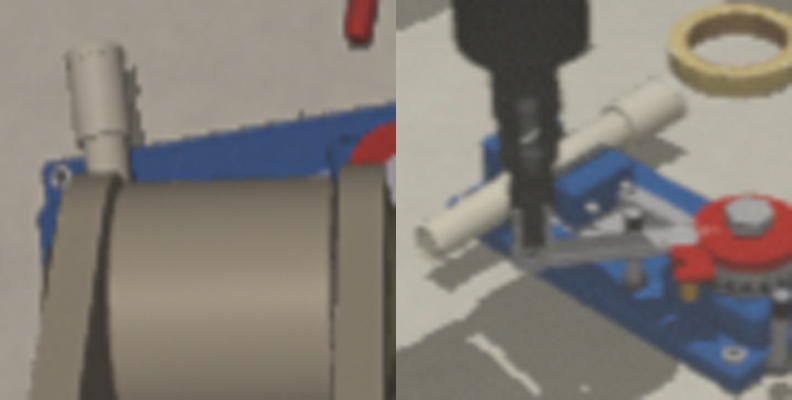

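The lever met firm resistance (50 N at 0.65 rad) and the brass pins are gone from view (jaw beside pipe at crop 570-630,165-200), so the vise is clamped. Easing off and releasing.

```bash
python3 -m jog '[[0,-0.006,0,0,0,-0.04,0.01],[0,-0.003,0,0,0,-0.02,0.01],[0,0,0,0,0,0,0.01]]'
python3 -c "from h import *;lev()"
python3 -m jog '[[0,0,0,0,0,0,0.06],[0,0,0,0,0,0,0.06],[0,0,0,0,0,0,0.06],[0,0,0,0,0,0,0.06]]'
python3 -m jog '[[0,0,-0.03,0,0,0,0.06],[0,0,-0.04,0,0,0,0.06],[0,0,-0.04,0,0,0,0.06],[0.04,0,-0.02,0,0,0,0.06],[0.04,-0.01,0,0,0,0,0.06]]'
python3 -m jog '[[0.04,-0.02,0,0,0,0,0.06],[0.04,-0.02,0,0,0,0,0.06],[0.03,-0.02,0,0,0,0,0.06],[0,-0.04,0,0,0,0,0.06],[0,-0.04,0,0,0,0,0.06]]'
python3 -m jog '[[0,-0.04,0,0,0,0,0.06],[0,-0.04,0,0,0,0,0.06],[0,-0.04,0,0,0,0,0.06],[0,0,0,0,0,0,0.06]]'
python3 - <<'E'
from h import *
lev()
a=eyes.capture("top")[130:240,220:350];b=eyes.capture("scene")[130:250,240:370]
a=cv2.resize(a,(400,338),interpolation=2);b=cv2.resize(b,(400,369),interpolation=2)[:338]
cv2.imwrite("pics/ts8.png",np.hstack([a,b])[:,:,::-1])
E
```

```text
time_s: 20.3
eef_pos: [521.4, 118.3, 91.6]
ee_rot: [-0.003, 0.241, 0.97, -0.004]
force: [-20.8, -23.4, 16.1]
grip_width: 0.248
grip_force: 45.2
th 0.599 r 130.2 Ftool [  7.5 -30.5 -15.7] j6 -1.07 headoff -0.642 t 20.3
time_s: 20.7
eef_pos: [524.2, 121.8, 91.3]
ee_rot: [0.0, 0.242, 0.97, 0.0]
force: [-0.5, -0.3, -0.1]
grip_width: 0.7
grip_force: 0.4
time_s: 21.2
eef_pos: [449.4, 151.1, 224.0]
ee_rot: [0.003, 0.242, 0.97, 0.001]
force: [0.1, 0.8, 0.1]
grip_width: 0.701
grip_force: 0.0
time_s: 21.7
eef_pos: [284.8, 78.2, 221.4]
ee_rot: [0.001, 0.24, 0.971, 0.0]
force: [0.8, -0.8, 0.2]
grip_width: 0.701
grip_force: 0.0
time_s: 22.1
eef_pos: [231.9, -26.4, 221.7]
ee_rot: [0.001, 0.246, 0.969, -0.001]
force: [1.0, 0.1, 0.6]
grip_width: 0.698
grip_force: 0.0
th -0.059 r 416.8 Ftool [-0.8  0.5 -0.6] j6 -1.71 headoff -0.653 t 22.1
```

View pics/ts8.png

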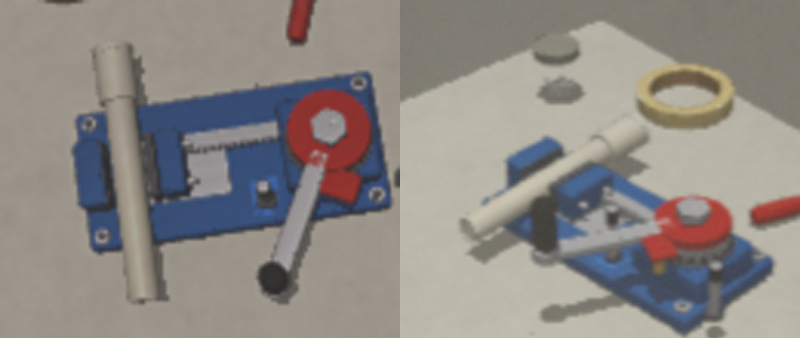

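Final view: pipe square along the fixed jaw (left crop x 110-150), jaw top at about (171,163), arm clear, lever released at (273,277). Checking pad compression from the jaw's position.

Run:
```python
from h import *
im=eyes.capture("top");h=hsv(im)
yaw=.1554;c=np.array([626,146.4]);X=np.array([np.cos(yaw),np.sin(yaw)]);Y=np.array([-X[1],X[0]])
f=lambda p:(220+p[0]*.325-.3,130+p[1]*.3254-.3)
def v(p,z): q=ray("top",p,z)-c; return np.array([q@X,q@Y]).round(1)
print("jaw top centre",v(f((171,163)),49),"edges L/R",v(f((155,163)),49),v(f((186,162)),49))
print("fixed jaw top R edge",v(f((105,172)),50))
print("pipe L/R edge at mid",v(f((112,172)),18+12),v(f((147,168)),18+12), "ends",v(f((112,45)),40),v(f((142,298)),35))
print("lever grip",v(f((273,277)),118))
for r in(178,181,184):
  print([(x,int(h[r,x,0]),int(h[r,x,1]),int(h[r,x,2])) for x in range(250,284)])
```

```text
jaw top centre [-4.1 47.2] edges L/R [-2.1 60.1] [-5.2 34.9]
fixed jaw top R edge [ -3.5 101.4]
pipe L/R edge at mid [ 0.5 99.1] [-0.6 69.7] ends [106.8  84.5] [-108.5   86.5]
lever grip [-118.3  -24.3]
[(250, 110, 125, 112), (251, 110, 119, 109), (252, 110, 71, 90), (253, 120, 13, 58), (254, 110, 27, 56), (255, 109, 46, 94), (256, 18, 29, 133), (257, 18, 33, 153), (258, 18, 35, 161), (259, 18, 34, 165), (260, 17, 35, 167), (261, 17, 33, 160), (262, 17, 34, 150), (263, 18, 34, 136), (264, 17, 35, 118), (265, 17, 26, 87), (266, 0, 6, 80), (267, 150, 7, 74), (268, 135, 7, 74), (269, 150, 7, 75), (270, 112, 41, 69), (271, 110, 119, 101), (272, 109, 129, 113), (273, 109, 127, 114), (274, 110, 129, 115), (275, 110, 129, 115), (276, 109, 131, 115), (277, 109, 129, 111), (278, 110, 121, 97), (279, 113, 44, 69), (280, 165, 6, 79), (281, 0, 8, 95), (282, 0, 8, 98), (283, 0, 4, 121)]
[(250, 109, 128, 112), (251, 109, 127, 114), (252, 110, 119, 101), (253, 112, 46, 61), (254, 165, 10, 49), (255, 115, 23, 66), (256, 18, 31, 124), (257, 18, 34, 148), (258, 18, 35, 159), (259, 18, 36, 165), (260, 
[... 478 characters left out ...]
151)]
[(250, 109, 126, 115), (251, 109, 127, 116), (252, 110, 120, 106), (253, 111, 59, 69), (254, 0, 5, 49), (255, 111, 32, 56), (256, 108, 14, 88), (257, 18, 33, 139), (258, 16, 36, 155), (259, 17, 36, 161), (260, 18, 35, 166), (261, 18, 35, 167), (262, 19, 36, 158), (263, 17, 36, 150), (264, 19, 36, 136), (265, 17, 36, 114), (266, 13, 22, 83), (267, 170, 10, 75), (268, 150, 7, 73), (269, 150, 7, 73), (270, 150, 4, 61), (271, 111, 84, 79), (272, 110, 127, 110), (273, 109, 130, 116), (274, 110, 131, 117), (275, 109, 133, 117), (276, 110, 131, 117), (277, 109, 132, 118), (278, 110, 130, 114), (279, 110, 116, 90), (280, 116, 25, 70), (281, 173, 7, 140), (282, 168, 8, 152), (283, 165, 7, 151)]
```

Jaw is at about +47 mm, which is within error of its travel end (46.5). The pipe's pad-side face is at about +70 mm, against a free pad face of about +81, so the pad is about 10 mm in. The pipe is centred to about 1 mm.

```bash
python3 -c "from rig import finish_job;print(finish_job())"
```

```text
the job is handed in; nothing more can be done
None
```

The pipe is clamped square against the fixed jaw, the pad is pressed in about 10 mm by image measurement, the lever is released and the job is handed in at about 22 s; I viewed 12 pictures against your limit of 10, the last push on the lever peaked at about 57 N at the wrist as the jaw came up solid, and I did not re-check the oil bottle at the end.

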